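# Tip a batch of tubes out of the tilt-out dispenser bin

## Task

Stand the empty tray on the bench under the tube dispenser's bin, square to the dispenser, centred on it and close up against its foot, and let go of it. Then draw the bin forward by its grip bar right to its stop, easing it down so that it never drops or slams, let all four tubes roll out into the tray, and swing the bin fully shut again. The tray stays where you stood it, with the four tubes in it, and the other things on the bench are left undisturbed.

Things in the scene. Friction and masses are not known exactly. Their poses are not given: they have to be found in the camera images.
- dispenser: Tube dispenser: white bench-top housing, 160 mm deep (its x), 194 wide (its y), 272 tall, fixed. Origin: centre of its underside; front looks along its -x, z up. Foot: solid plinth 78 mm tall, front face at x = -80 mm. In it hangs one grey tilt-out bin (0.45 kg, 150 mm wide outside, 142 inside) with a clear sloping front.
- hood_edge (a point): Middle of the lower front edge of the dispenser's dust hood, (-90, 0, 262) mm in its frame, the hood 10 mm thick and 194 wide. It overhangs the bin's mouth, so a tool pointing straight down cannot get round the grip bar: come in from the front and above, about 45 degrees from vertical. Fixed; axes as the dispenser's.
- bin (a joint): Tilt of the bin, rad: 0 = shut, 1.309 = its stop. Turns about a level axis through point bin_pivot along the dispenser's y; growing values swing its top forward and down. Light friction, no spring. Left alone it falls shut below about 0.1, stays put from 0.2 to 0.4, and past about 0.45 falls forward to its stop and rests there. The tubes roll out from about 0.9 on.
- bin_pivot (a point): Middle of the bin's pivot line, (-80, 0, 95) mm in the dispenser's frame; fixed. The bin's clear front wall runs 64 mm up and forward from this line, 40 degrees from vertical when shut, 25 degrees below level at the stop, where it is the chute: its lip is then 58 mm in front of the plinth's front face and 66 mm above the bench.
- bin_bar (a point): Middle of the bin's grip bar, moving with it: round steel, 12 mm thick, 142 mm free between the bin's side walls, along the dispenser's y, 131 mm from the pivot line: 129.5 above and 20 in front of it when shut, 14 above and 130 in front at the stop. 45 mm free behind and below it. At the stop, fingers reaching past the bar may hold back tubes: let go and back off.
- tray_place (a point): Where the centre of the tray's underside belongs: on the bench, 87 mm in front of the plinth's front face, on the dispenser's middle line; the 170 mm deep tray then stands 2 mm clear of the plinth. Fixed; axes as the dispenser's.
- tray: Empty white plastic tray, loose: 170 mm (its x) by 180 (its y), 45 tall, walls and floor 5 mm, 0.18 to 0.29 kg. Origin: centre of its underside. Midway along each 180 mm side, 80 mm either way along its x, an upright grip tab 10 mm thick (x), 60 wide (y), its top 71 mm above the underside. Half a turn makes no difference. In place, only the tab away from the plinth can be held.
- tube1: One of four like capped tubes of white plastic, 115 mm long, 29 mm thick, screw cap 34 mm thick, 20 to 42 g. Origin: on its axis in the middle; its y runs along the tube from cap to cone tip. At the start all four lie crosswise in the bin, two on two.
- tube2: One of four like capped tubes of white plastic, 115 mm long, 29 mm thick, screw cap 34 mm thick, 20 to 42 g. Origin: on its axis in the middle; its y runs along the tube from cap to cone tip. At the start all four lie crosswise in the bin, two on two.
- tube3: One of four like capped tubes of white plastic, 115 mm long, 29 mm thick, screw cap 34 mm thick, 20 to 42 g. Origin: on its axis in the middle; its y runs along the tube from cap to cone tip. At the start all four lie crosswise in the bin, two on two.
- tube4: One of four like capped tubes of white plastic, 115 mm long, 29 mm thick, screw cap 34 mm thick, 20 to 42 g. Origin: on its axis in the middle; its y runs along the tube from cap to cone tip. At the start all four lie crosswise in the bin, two on two.
- tip_box: Box of pipette tips, 122 x 84 mm, 63 mm tall, loose, a bystander. Origin: on its underside centre.
- weigh_boat: Shallow white weighing boat, 100 x 100 mm, 22 mm tall, loose, a bystander. Origin: on its underside centre.
- pump_bottle: White pump bottle, 76 mm thick, 188 mm tall, loose, a bystander. Origin: on its underside centre.
- amber_bottle: Brown glass bottle, 68 mm thick, 140 mm tall, loose, a bystander. Origin: on its underside centre.
- beaker: Glass beaker, 70 mm wide, 85 mm tall, loose, a bystander. Origin: on its underside centre.
- spray_bottle: White spray bottle, 84 mm thick, 198 mm tall, loose, a bystander. Origin: on its underside centre.
- pipette: Eight-channel pipette lying on its side, 240 mm long, 85 mm wide, 28 mm tall, loose, a bystander. Origin: on its underside, near its middle.

How it is judged:
By the outcome, as a careful person would: the job done as asked, in the order asked, and still so for the second after the job is handed in, with the robot touching nothing.
It also fails if it takes over 72 s, if anything falls off the work surface, if the arm or the gripper's body presses on something with over 40 N, if the wrist force passes 120 N, or if a joint passes its speed limit or range.

## Robot

A 7-joint arm with a two-finger parallel gripper is mounted at the origin on the work surface. World frame = base frame: x ahead of the robot, y to its left, z up, the work surface at z = 0. Lengths are in m, angles in rad, forces in N, time in s.
With the tool pointing down it reaches from about 0.425 to 0.925 m from the base axis. Payload 6.8 kg.
Tool frame: the origin (TCP) lies between the finger pads, 19 mm behind the fingertips; this is the grasp point; z points along the fingers, y is the line along which they close (so a half turn about z gives the same grasp; the last joint's range is limited). The gripper opens to 85 mm and grips with 20 to 120 N. Pads are 22 mm wide; open, the fingers measure 114 mm over their backs; the gripper's body (76 mm by 85 mm) begins 54 mm behind the grasp point. The pads swing forward as they close: fully open they stand 13 mm farther back than shut.
Start: joints at [1.008, 0.477, 0.022, 1.555, -0.011, 1.109, -0.083], TCP at [0.297, -0.606, 0.25] pointing down, gripper open.
Joint ranges: [-2.96, 2.96], [-0.34, 2.1], [-1.41, 1.46], [0.24, 2.44], [-1.37, 4.51], [0.17, 1.92], [-2.96, 2.96]. Speed limits (rad/s): [2.39, 2.39, 3.14, 3.14, 3.14, 3.14, 3.14].

## Interface

Orientations are given as a unit quaternion [w, x, y, z].
In Python, from station import bot gives the robot as it stands.
- The arm moves only by the tool servo_tool, never from a script. Its argument "motion" is a list that holds one entry, the list of rows, each a list of 7 numbers: the shift along the tool's x, y, z in m, then the turn, a rotation vector about the tool's x, y, z in units of 5 degrees (1.0 is 5 degrees), then the opening, from 0 (shut) to 1 (fully open). A call has 1 to 20 rows; each row is the pose to reach, as a shift and turn from the pose commanded when the call began, along the tool's axes at that moment; what a row does not reach only later rows make up. A row lasts 1/12 s, in which the tool goes at most 41.7 mm and 7.16 degrees, less where a joint would pass 70% of its speed; a pose out of reach is approached as far as the arm can. A call with a gripper value outside its range is refused whole. The fingers move at their own pace and stop on an object; "grip_force" is the grip in N (left out, the last holds). Time passes only in rows, so rows that repeat a pose let the fingers close. It gives the time, the measured TCP pose, the force, the opening and the grip force at its end, in the units of the state.
- bot.get_obs(): the state, without advancing time (a new reading comes with each control period).
- bot.read_camera(name): name is "scene" or "top" or "wrist"; returns a dict with "img" (480x640x3 uint8, red, green, blue), "K" (3x3 intrinsics, pixels), "pose" (4x4, takes a point from camera to world coordinates). Camera axes: x right, y down, z forward; pixel columns grow to the right and rows downward; lengths in m; the calibration is good to about 2 mm. A picture is of the moment at which its call begins. There is no depth.
- bot.hand_in(): hands the job in; it is judged then, once.
The state is a dict: "t": time; "q": joint angles; "joint_vel": joint speeds; "joint_torque": joint torques, N m; "eef_pos": TCP position; "tool_rot": TCP orientation; "contact_force": force on the tool from outside, world axes, zero at the start; "torque": the same for the moment, N m; "gripper_width": opening from 0.0 (shut) to 1.0 (fully open); "grasp_force": force on a finger pad.
Only numpy, scipy, OpenCV 4.12 (cv2) and the standard library are available. Lean on these libraries where they do the work, as an engineer would, in place of code of your own. Each camera call takes 0.05 s, during which the arm holds its last target. There are 200 camera calls.

## Working session

There is one attempt and no reset: what is moved stays moved. The work goes in short steps, Python scripts to look and compute and a tool call to move; the robot and the scene stay as the last step left them, time stands still between calls to the robot, and variables do not carry over. Pictures are saved under pics/ and viewed, at most 10 in all, crops included, and the job is handed in when it is done.

Besides the shell and the picture viewer there is one more tool, called after "Emit:" as name(argument=value, ...) on one line, values as JSON. servo_tool: Moves the arm, as the interface text tells. Its arguments: {"type":"object","properties":{"motion":{"type":"array"},"grip_force":{"type":"number"}},"required":["motion"]}

```bash
mkdir -p pics; python3 - <<'E'
from station import bot
import cv2,numpy as np,pickle
d={}
for n in("scene","top"):
    c=bot.read_camera(n);d[n]=c
    cv2.imwrite(f"pics/{n}0.png",c["img"][:,:,::-1]);print(n,c["K"].round(1).tolist(),c["pose"].round(3).tolist())
pickle.dump(d,open("cams.pkl","wb"))
print(bot.get_obs())
E
```

```text
scene [[435.4, 0.0, 321.9], [0.0, 435.4, 235.4], [0.0, 0.0, 1.0]] [[-0.618, 0.65, -0.442, 0.988], [0.786, 0.52, -0.334, 0.413], [0.012, -0.554, -0.832, 0.975], [0.0, 0.0, 0.0, 1.0]]
top [[433.0, 0.0, 319.0], [0.0, 433.0, 235.6], [0.0, 0.0, 1.0]] [[0.019, -0.979, 0.204, 0.324], [-1.0, -0.019, 0.0, 0.099], [0.004, -0.204, -0.979, 1.236], [0.0, 0.0, 0.0, 1.0]]
{'t': 0.1, 'q': array([ 1.00790804,  0.47776302,  0.0223592 ,  1.55634692, -0.01151668,
        1.10930504, -0.08309426]), 'joint_vel': array([ 0.00053239, -0.00184519, -0.00027641, -0.00446792,  0.00038094,
       -0.00139666, -0.00044182]), 'joint_torque': array([ 3.96364398e-03, -5.97773123e+01,  1.61360130e+00, -2.81956404e+01,
        1.28644813e-02,  5.04653261e-03,  2.27077356e-05]), 'eef_pos': array([ 0.29627389, -0.60594196,  0.24909506]), 'tool_rot': array([-8.09982364e-04,  9.74256400e-01,  2.25441233e-01, -2.47707452e-04]), 'contact_force': array([-0.54066927,  0.22677619,  0.11942098]), 'torque': array([0.0200823 , 0.00723806, 0.02312276]), 'grasp_force': 0.0, 'gripper_width': 1.0032045729277648}
```

View pics/scene0.png

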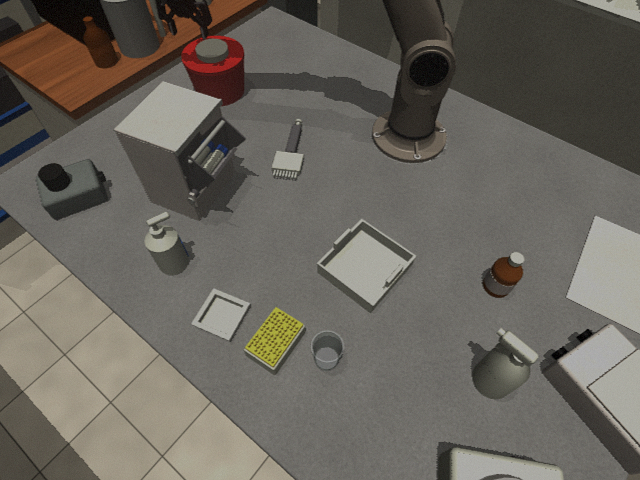

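View pics/top0.png

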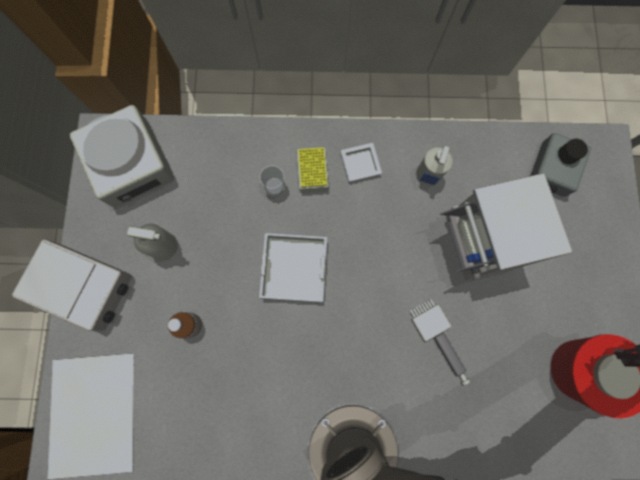

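The scene view shows the dispenser at (170,140), the tray at (366,262) with tabs at (342,240) and (395,272), and the pipette at (288,155). In the top view the tray is at (295,268), the dispenser roof at (522,222) with the bar near (478,232), the pipette at (435,330) and the pump bottle at (436,165).

```bash
cat > h.py <<'E'
import numpy as np,cv2,pickle
def ray(c,uv):
    d=np.linalg.inv(c["K"])@np.r_[uv,1.0]; return c["pose"][:3,3],c["pose"][:3,:3]@d
def onplane(c,uv,z):
    o,d=ray(c,uv); return o+d*(z-o[2])/d[2]
def tri(c1,u1,c2,u2):
    P=[c["K"]@np.linalg.inv(c["pose"])[:3] for c in(c1,c2)]
    X=cv2.triangulatePoints(*P,np.float64(u1).reshape(2,1),np.float64(u2).reshape(2,1));return (X[:3]/X[3]).ravel()
def proj(c,X):
    p=c["K"]@(np.linalg.inv(c["pose"])@np.r_[X,1])[:3];return p[:2]/p[2]
def quad(c,seed,lo=None,hi=None,tol=None,roi=None):
    """contour around seed pixel, brightness >= lo"""
    g=cv2.cvtColor(c["img"],cv2.COLOR_RGB2GRAY); m=((g>=lo)&(g<=(hi or 255))).astype(np.uint8)
    m=cv2.morphologyEx(m,cv2.MORPH_CLOSE,np.ones((3,3)))
    cs,_=cv2.findContours(m,cv2.RETR_EXTERNAL,cv2.CHAIN_APPROX_NONE)
    return [k for k in cs if cv2.pointPolygonTest(k,seed,False)>=0 and cv2.contourArea(k)<20000]
E
python3 - <<'E'
from h import *
d=pickle.load(open("cams.pkl","rb"))
S,T=d["scene"],d["top"]
for n,c,seeds in(("top",T,((522,222),(295,268))),("scene",S,((170,118),(366,262)))):
  g=cv2.cvtColor(c["img"],cv2.COLOR_RGB2GRAY)
  for s in seeds:
    print(n,s,"gray",g[s[1],s[0]],[int(g[s[1],s[0]+k]) for k in range(-60,61,6)])
    for lo in(130,150,165,180,195):
      for k in quad(c,s,lo):
        a=cv2.approxPolyDP(k,6,True)[:,0]; print(lo,cv2.contourArea(k),a.tolist())
# zoom
a=cv2.resize(T["img"][160:290,390:590],None,fx=3.5,fy=3.5,interpolation=3)[:, :, ::-1]
cv2.imwrite("pics/zt.png",a)
E
```

```text
top (522, 222) gray 177 [105, 90, 136, 107, 155, 175, 176, 177, 176, 178, 177, 177, 178, 177, 178, 177, 177, 121, 125, 124, 123]
130 6016.5 [[543, 173], [475, 188], [501, 268], [572, 251]]
150 5787.5 [[543, 174], [476, 189], [502, 268], [571, 250]]
165 5601.0 [[543, 175], [477, 190], [502, 267], [570, 250]]
top (295, 268) gray 177 [124, 125, 124, 126, 126, 115, 167, 177, 177, 176, 177, 178, 178, 178, 176, 107, 124, 122, 124, 122, 123]
130 4128.5 [[265, 232], [258, 297], [322, 301], [327, 237]]
150 3894.5 [[266, 233], [259, 296], [322, 300], [326, 237]]
165 2907.5 [[325, 238], [324, 245], [272, 241], [265, 296], [321, 300]]
scene (170, 118) gray 166 [107, 106, 110, 167, 165, 163, 164, 169, 161, 167, 166, 166, 169, 162, 165, 161, 53, 62, 63, 76, 99]
130 3876.0 [[162, 81], [114, 129], [175, 150], [220, 99]]
150 3803.5 [[162, 82], [115, 129], [175, 150], [220, 99]]
165 3684.5 [[163, 82], [116, 129], [175, 150], [219, 99]]
scene (366, 262) gray 169 [114, 108, 167, 72, 164, 169, 166, 166, 166, 165, 169, 176, 168, 168, 167, 168, 169, 174, 104, 107, 111]
130 3375.0 [[360, 219], [335, 243], [364, 221], [412, 257], [404, 260], [361, 230], [325, 266], [320, 262], [332, 247], [317, 263], [374, 304], [384, 282], [415, 255]]
150 3216.5 [[361, 219], [335, 243], [364, 221], [410, 260], [360, 231], [328, 264], [320, 262], [332, 248], [317, 263], [373, 304], [415, 255]]
165 2990.5 [[361, 231], [321, 265], [373, 304], [384, 281], [414, 255], [406, 262]]
```

View pics/zt.png

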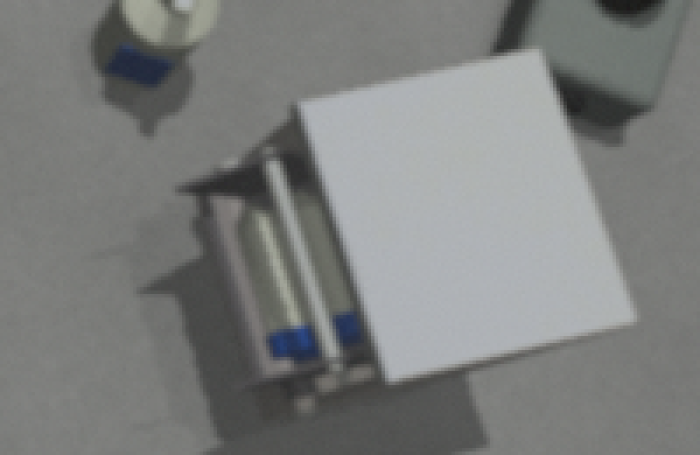

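The crop shows the roof (left edge from (300,105) to (388,382)), the bar from (270,155) to (335,365), and two tubes with blue caps.

```bash
cat >> h.py <<'E'
def lines(k,corn):
    """refine quad corners by line fits to the contour points of each side"""
    k=k[:,0].astype(float);n=len(corn);L=[]
    for i in range(n):
        a,b=np.float64(corn[i]),np.float64(corn[(i+1)%n]);u=(b-a)/np.linalg.norm(b-a);l=np.linalg.norm(b-a)
        r=k-a;t=r@u;dd=np.abs(r@[-u[1],u[0]])
        p=k[(t>.12*l)&(t<.88*l)&(dd<3)]
        v=cv2.fitLine(p.astype(np.float32),cv2.DIST_HUBER,0,.01,.01).ravel();L.append(np.cross([v[2],v[3],1],[v[2]+v[0],v[3]+v[1],1]))
    q=[np.cross(L[i-1],L[i]) for i in range(n)];return np.array([x[:2]/x[2] for x in q])
E
python3 - <<'E'
from h import *
d=pickle.load(open("cams.pkl","rb"))
S,T=d["scene"],d["top"]
np.set_printoptions(precision=4,suppress=True)
rt=lines(quad(T,(522,222),150)[0],[(476,189),(502,268),(571,250),(543,174)])
rs=lines(quad(S,(170,118),140)[0],[(175,150),(220,99),(162,82),(115,129)])
X=np.array([tri(T,a,S,b) for a,b in zip(rt,rs)]);print("roof tri\n",X)
def rect(P):
    P=P[:,:2];print("sides",[np.linalg.norm(P[i]-P[(i+1)%4]).round(4) for i in range(4)])
    fx=(P[2]+P[3]-P[0]-P[1]);fy=(P[0]+P[3]-P[1]-P[2])
    print("ctr",P.mean(0),"ang x",np.degrees(np.arctan2(fx[1],fx[0])),"ang y-90",np.degrees(np.arctan2(fy[1],fy[0]))-90)
rect(X)
for c,r in((T,rt),(S,rs)): rect(np.array([onplane(c,u,.272) for u in r]))
print("tray top view")
tt=lines(quad(T,(295,268),150)[0],[(266,233),(259,296),(322,300),(326,237)]);print(tt)
# mask at lower threshold for outline; rim plane .045
rect(np.array([onplane(T,u,.045) for u in tt])); print(np.array([onplane(T,u,.045) for u in tt]))
print("dark-aware: objects")
for n,u,z in(("pip head",(430,305),.02),("pip left",(412,303),.02),("pip r",(452,318),.02),("pip tail",(465,382),.02),("pump",(436,165),.15),("boat low",(381,178),.02),("boat l",(346,180),.02)): print(n,onplane(T,u,z)[:2])
im=cv2.hconcat([cv2.resize(T["img"][222:312,250:340],(400,400),interpolation=3),cv2.resize(S["img"][210:315,312:417],(400,400),interpolation=3)])
cv2.imwrite("pics/tr.png",im[:,:,::-1])
E
```

```text
roof tri
 [[ 0.6422 -0.2627  0.2735]
 [ 0.459  -0.3098  0.2731]
 [ 0.5003 -0.4716  0.2734]
 [ 0.6826 -0.4229  0.2732]]
sides [np.float64(0.1892), np.float64(0.167), np.float64(0.1887), np.float64(0.1651)]
ctr [ 0.571  -0.3668] ang x -75.7632609085323 ang y-90 -75.30707581934263
sides [np.float64(0.1894), np.float64(0.1671), np.float64(0.189), np.float64(0.1653)]
ctr [ 0.5713 -0.3674] ang x -75.78704948041319 ang y-90 -75.3099004831918
sides [np.float64(0.1892), np.float64(0.1679), np.float64(0.1892), np.float64(0.1652)]
ctr [ 0.5703 -0.3682] ang x -75.79038513102566 ang y-90 -75.35055018286992
tray top view
[[264.7021 233.2527]
 [259.249  296.2466]
 [321.2356 300.5434]
 [325.3361 236.9967]]
sides [np.float64(0.1761), np.float64(0.1695), np.float64(0.1771), np.float64(0.1708)]
ctr [0.4837 0.1708] ang x -92.65482112808716 ang y-90 -92.49920915285999
[[0.5757 0.2523 0.045 ]
 [0.3997 0.2593 0.045 ]
 [0.3913 0.09   0.045 ]
 [0.5683 0.0816 0.045 ]]
dark-aware: objects
pip head [ 0.3863 -0.2126]
pip left [ 0.3908 -0.1627]
pip r [ 0.3519 -0.2722]
pip tail [ 0.1837 -0.2998]
pump [ 0.7476 -0.2075]
boat low [ 0.7544 -0.0802]
boat l [0.7461 0.0231]
```

View pics/tr.png

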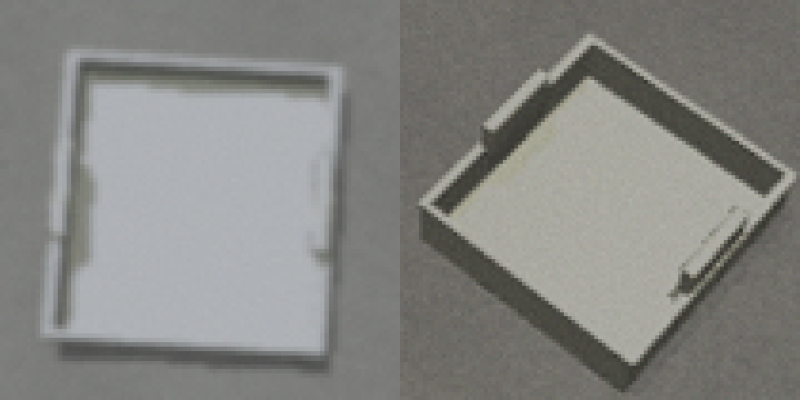

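The crop shows the tray's rim corners. In the left half they are at (68,50), (343,66), (325,357) and (42,337), and in the right half at (590,38), (420,205) and (795,175). Tabs stand on the left and right sides.

```bash
cat >> h.py <<'E'
from scipy.spatial.transform import Rotation as Ro
def qR(q): return Ro.from_quat([q[1],q[2],q[3],q[0]])
def rel(o,target,Rt=None):
    """shift (tool axes, mm) and turn (5-deg units) from commanded/measured pose o"""
    R=qR(o["tool_rot"]);s=R.inv().apply(np.array(target)-o["eef_pos"])
    w=(R.inv()*Rt).as_rotvec(degrees=True)/5 if Rt is not None else np.zeros(3)
    return s.round(4),w.round(3)
def tool(zdir,ydir):
    z=np.array(zdir,float);z/=np.linalg.norm(z);y=np.array(ydir,float);y-=z*(y@z);y/=np.linalg.norm(y)
    return Ro.from_matrix(np.c_[np.cross(y,z),y,z])
E
python3 - <<'E'
from h import *
from station import bot
np.set_printoptions(precision=4,suppress=True)
d=pickle.load(open("cams.pkl","rb"));S,T=d["scene"],d["top"]
top=np.array([(68,50),(343,66),(325,357),(42,337)])*90/400+[249.6,221.6]
sc=np.array([(420,205),(590,38),(795,175)])*105/400+[311.6,209.6]
P=np.array([onplane(T,u,.045) for u in top]);print(P,P.mean(0))
print([np.linalg.norm(P[i]-P[(i+1)%4]).round(4) for i in range(4)])
for i in range(4): 
    v=P[(i+1)%4]-P[i];print(np.degrees(np.arctan2(v[1],v[0])))
print("scene corners",[proj(S,p) for p in P],sc)
# tri of scene corners with top
for t in top: 
    e=[(abs(tri(T,t,S,s)[2]-.045),tri(T,t,S,s)) for s in sc];print(t,[x[1] for x in e])
print("bucket",tri(T,(618,375),S,(212,50)))
o=bot.get_obs();print("tcp in scene",proj(S,o["eef_pos"]),proj(T,o["eef_pos"]))
y=np.array([np.cos(np.radians(-92.6)),np.sin(np.radians(-92.6)),0])
R=tool([0,0,-1],y)
for t in((.487,.251,.25),(.487,.251,.14),(.487,.251,.055)): print(t,rel(o,t,R))
E
```

```text
[[0.5768 0.2517 0.045 ]
 [0.5699 0.0776 0.045 ]
 [0.3877 0.0858 0.045 ]
 [0.3965 0.2597 0.045 ]] [0.4827 0.1687 0.045 ]
[np.float64(0.1743), np.float64(0.1824), np.float64(0.1741), np.float64(0.1805)]
-92.27300023562809
177.4091103499656
87.09449578637718
-2.5239044298169957
scene corners [array([372.0912, 306.033 ]), array([315.3038, 263.3741]), array([360.8775, 218.181 ]), array([415.6713, 255.6939])] [[421.85   263.4125]
 [466.475  219.575 ]
 [520.2875 255.5375]]
[264.9  232.85] [array([0.5289, 0.2701, 0.2201]), array([0.4982, 0.2807, 0.3686]), array([0.5136, 0.3397, 0.3898])]
[326.775 236.45 ] [array([0.5279, 0.1998, 0.2283]), array([0.5027, 0.2226, 0.4041]), array([0.5349, 0.2825, 0.4866])]
[322.725 301.925] [array([ 0.3785,  0.1836, -0.025 ]), array([0.3777, 0.2154, 0.2459]), array([0.4273, 0.2891, 0.3643])]
[259.05  297.425] [array([0.3948, 0.2718, 0.0207]), array([0.3761, 0.284 , 0.2213]), array([0.3893, 0.357 , 0.2313])]
bucket [ 0.2205 -0.62    0.1562]
tcp in scene [188.8879  34.3687] [634.9621 344.6197]
(0.487, 0.251, 0.25) (array([ 0.5478, -0.6861,  0.0002]), array([-0.019,  0.006,  5.732]))
(0.487, 0.251, 0.14) (array([ 0.5478, -0.6859,  0.1102]), array([-0.019,  0.006,  5.732]))
(0.487, 0.251, 0.055) (array([ 0.5478, -0.6857,  0.1952]), array([-0.019,  0.006,  5.732]))
```

Emit:
servo_tool(motion=[[[0.547,-0.684,0,0,0,5.73,1],[0.547,-0.684,0,0,0,5.73,1],[0.547,-0.684,0,0,0,5.73,1],[0.547,-0.684,0,0,0,5.73,1],[0.547,-0.684,0,0,0,5.73,1],[0.547,-0.684,0,0,0,5.73,1],[0.547,-0.684,0,0,0,5.73,1],[0.547,-0.684,0,0,0,5.73,1],[0.547,-0.684,0,0,0,5.73,1],[0.547,-0.684,0,0,0,5.73,1],[0.547,-0.684,0.09,0,0,5.73,1],[0.547,-0.684,0.09,0,0,5.73,1],[0.547,-0.684,0.09,0,0,5.73,1],[0.547,-0.684,0.09,0,0,5.73,1],[0.547,-0.684,0.09,0,0,5.73,1],[0.547,-0.684,0.09,0,0,5.73,1],[0.547,-0.684,0.09,0,0,5.73,1],[0.547,-0.684,0.09,0,0,5.73,1],[0.547,-0.684,0.09,0,0,5.73,1],[0.547,-0.684,0.09,0,0,5.73,1]]])

```text
t: 1.77
eef_pos: [0.4763, 0.2007, 0.1693]
tool_rot: [0.0, 1.0, -0.023, -0.0]
contact_force: [0.3, -0.1, 0.2]
gripper_width: 1.001
grasp_force: 0.0
```

Emit:
servo_tool(motion=[[[0.01,-0.04,0.0,0,0,0,1],[0.01,-0.04,0.0,0,0,0,1],[0.01,-0.04,0.0,0,0,0,1]]])

```text
t: 2.02
eef_pos: [0.4878, 0.2413, 0.1694]
tool_rot: [-0.001, 1.0, -0.02, -0.0]
contact_force: [-0.2, -0.6, 0.1]
gripper_width: 1.0
grasp_force: 0.0
```

```bash
python3 - <<'E'
from h import *
from station import bot
np.set_printoptions(precision=4,suppress=True)
c=bot.read_camera("wrist");o=bot.get_obs();pickle.dump((c,o),open("w1.pkl","wb"))
cv2.imwrite("pics/w1.png",c["img"][:,:,::-1]);print(c["pose"],c["K"]);print(o["eef_pos"],o["tool_rot"],o["q"],o["t"])
d=np.array([.4862,.249,.071]);print(proj(c,d))
E
```

```text
[[-0.041  -0.9626 -0.268   0.5558]
 [-0.9992  0.0393  0.0117  0.2381]
 [-0.0008  0.2682 -0.9634  0.294 ]
 [ 0.      0.      0.      1.    ]] [[363.0874   0.     321.9603]
 [  0.     363.0874 239.29  ]
 [  0.       0.       1.    ]]
[0.4878 0.2388 0.1693] [ 0.0003  0.9998 -0.0218 -0.0006] [-0.2423  0.3879 -0.405   1.9264  0.1965  0.8669 -2.3627] 2.0667
[309.7455 251.1818]
```

View pics/w1.png

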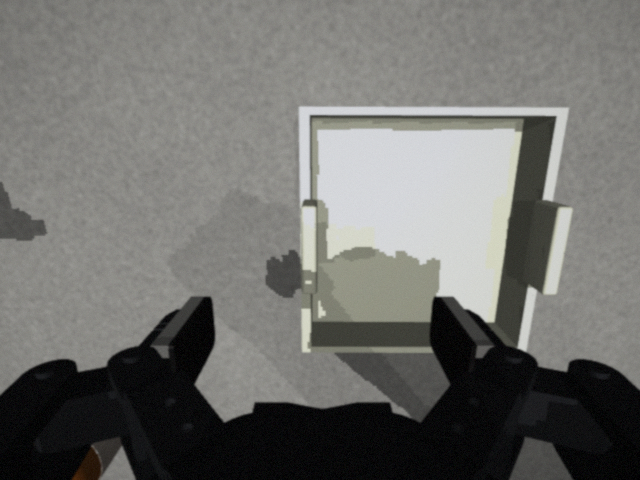

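The wrist view shows the left tab's top from (303,202) to (317,293), and rim corners at (300,107), (569,108) and (303,352). The fingers straddle the tab.

```bash
python3 - <<'E'
from h import *
np.set_printoptions(precision=4,suppress=True)
c,o=pickle.load(open("w1.pkl","rb"));d=pickle.load(open("cams.pkl","rb"))
print("tab",onplane(c,(310,247.5),.071),[onplane(c,u,.071)[:2] for u in((310,202),(310,293))])
P=[onplane(c,u,.045)[:2] for u in((300,107),(569,108),(303,352))];print(P)
v=P[1]-P[0];print(np.degrees(np.arctan2(v[1],v[0])),np.linalg.norm(v));v=P[2]-P[0];print(np.degrees(np.arctan2(v[1],v[0])),np.linalg.norm(v))
# heights by two views: tab ends, wrist vs top; right tab
print("rim TL height",tri(c,(300,107),d["top"],(264.9,232.9)), "TR",tri(c,(569,108),d["top"],(326.8,236.5)))
print("tab bottom corner", tri(c,(302,293),d["top"],(50*.225+249.6,235*.225+221.6)))
y=np.array([np.cos(np.radians(-92.5)),np.sin(np.radians(-92.5)),0])
print(rel(o,(.4885,.2485,.055),tool([0,0,-1],y)))
E
```

```text
tab [0.4887 0.2487 0.071 ] [array([0.5181, 0.2472]), array([0.4571, 0.2503])]
[array([0.5758, 0.2517]), array([0.5681, 0.078 ]), array([0.3961, 0.2596])]
-92.55160853856688 0.17387685640580314
177.46749880550362 0.17991215975645153
rim TL height [0.5755 0.2512 0.0501] TR [0.569  0.0777 0.0447]
tab bottom corner [0.4565 0.255  0.069 ]
(array([ 0.0005, -0.0098,  0.1143]), array([0.008, 0.014, 0.001]))
```

Emit:
servo_tool(motion=[[[0.001,-0.009,0.03,0,0,0,1],[0.001,-0.009,0.06,0,0,0,1],[0.001,-0.009,0.09,0,0,0,0.6],[0.001,-0.009,0.105,0,0,0,0.5],[0.001,-0.009,0.114,0,0,0,0.4],[0.001,-0.009,0.114,0,0,0,0.3],[0.001,-0.009,0.114,0,0,0,0.2],[0.001,-0.009,0.114,0,0,0,0],[0.001,-0.009,0.114,0,0,0,0],[0.001,-0.009,0.114,0,0,0,0],[0.001,-0.009,0.114,0,0,0,0]]], grip_force=70)

```text
t: 2.98
eef_pos: [0.4907, 0.2477, 0.0575]
tool_rot: [-0.0, 1.0, -0.023, 0.001]
contact_force: [-0.4, -1.0, 7.4]
gripper_width: 0.106
grasp_force: 69.4
```

```bash
python3 - <<'E'
from h import *
from station import bot
np.set_printoptions(precision=4,suppress=True)
o=bot.get_obs();print({k:o[k] for k in("t","eef_pos","tool_rot","contact_force","gripper_width","grasp_force")})
xd=np.array([np.cos(np.radians(-75.55)),np.sin(np.radians(-75.55)),0])
D=np.array([.5722,-.3718,0]);place=D-.167*xd;tab=place-.08*xd;print(place,tab)
R=tool([0,0,-1],xd)
for z in(.065,.055): print(rel(o,np.r_[tab[:2],z],R))
# 60mm short of the place
print(rel(o,np.r_[(tab-.06*xd)[:2],.065],R))
E
```

```text
{'t': 2.9833, 'eef_pos': array([0.4907, 0.2477, 0.0575]), 'tool_rot': array([-0.0004,  0.9997, -0.0228,  0.0012]), 'contact_force': array([-0.4344, -0.9733,  7.431 ]), 'gripper_width': 0.10626858974828637, 'grasp_force': 69.4464898109436}
[ 0.5305 -0.2101  0.    ] [ 0.5106 -0.1326  0.    ]
(array([ 0.0372,  0.379 , -0.0078]), array([-0.006, -0.029, -3.413]))
(array([0.0372, 0.379 , 0.0022]), array([-0.006, -0.029, -3.413]))
(array([ 0.0196,  0.3216, -0.0078]), array([-0.006, -0.029, -3.413]))
```

Emit:
servo_tool(motion=[[[0,0,-0.012,0,0,0,0],[0,0,-0.025,0,0,0,0],[0,0.01,-0.03,0,0,-0.1,0],[0.002,0.03,-0.03,0,0,-0.3,0],[0.003,0.055,-0.03,0,0,-0.6,0],[0.005,0.085,-0.03,0,0,-0.9,0],[0.007,0.115,-0.03,0,0,-1.2,0],[0.009,0.145,-0.03,0,0,-1.5,0],[0.011,0.175,-0.03,0,0,-1.9,0],[0.013,0.205,-0.03,0,0,-2.2,0],[0.015,0.235,-0.03,0,0,-2.5,0],[0.017,0.265,-0.03,0,0,-2.8,0],[0.018,0.29,-0.03,0,0,-3.1,0],[0.019,0.307,-0.03,0,0,-3.3,0],[0.02,0.317,-0.03,0,0,-3.4,0],[0.02,0.321,-0.03,0,0,-3.41,0],[0.02,0.321,-0.03,0,0,-3.41,0]]])

```text
t: 4.4
eef_pos: [0.4949, -0.0752, 0.0864]
tool_rot: [0.0, 0.992, 0.125, 0.0]
contact_force: [-0.7, 0.5, -2.9]
gripper_width: 0.103
grasp_force: 68.7
```

```bash
python3 - <<'E'
from h import *
from station import bot
np.set_printoptions(precision=4,suppress=True)
o=bot.get_obs();print({k:o[k] for k in("t","eef_pos","tool_rot","contact_force","gripper_width","grasp_force")})
c=bot.read_camera("wrist");pickle.dump((c,o),open("w2.pkl","wb"))
cv2.imwrite("pics/w2.png",c["img"][:,:,::-1])
E
```

```text
{'t': 4.4, 'eef_pos': array([ 0.4949, -0.0752,  0.0864]), 'tool_rot': array([0.0002, 0.9922, 0.1247, 0.0001]), 'contact_force': array([-0.7364,  0.5402, -2.8585]), 'gripper_width': 0.1029374358499621, 'grasp_force': 68.68629371747375}
```

View pics/w2.png

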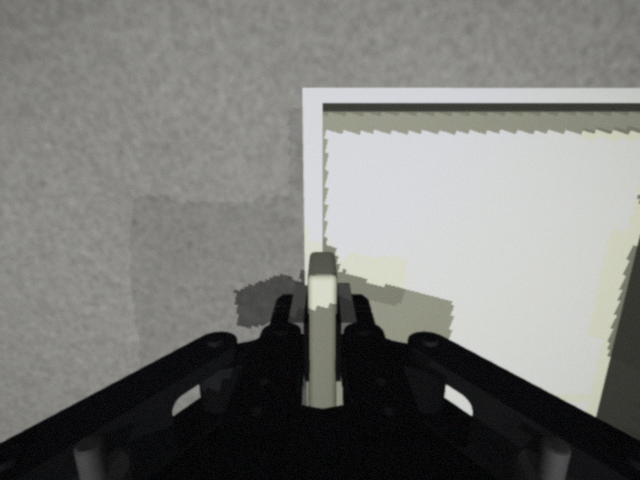

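The tray hangs level and square to the gripper, with its rim corner at (302,88) and its top edge along row 88.

```bash
python3 - <<'E'
from h import *
np.set_printoptions(precision=4,suppress=True)
c,o=pickle.load(open("w2.pkl","rb"))
z=o["eef_pos"][2]-.0125
A,B=[onplane(c,u,z) for u in((302,88),(600,88.5))]
g=cv2.cvtColor(c["img"],cv2.COLOR_RGB2GRAY)
rows=[(u,np.argmax(g[60:110,u]>175)+60) for u in range(330,620,40)];print(rows)
cols=[(np.argmax(g[v,280:330]>175)+280,v) for v in range(110,240,20)];print(cols)
v=B-A;print("edge ang",np.degrees(np.arctan2(v[1],v[0])))
xd=v/np.linalg.norm(v);yd=np.array([-xd[1],xd[0],0])
ctr=A+.085*xd-.09*yd;print("ctr",ctr)
R=qR(o["tool_rot"]);print("tool y ang",np.degrees(np.arctan2(*R.as_matrix()[1::-1,1])))
rc=R.inv().apply(ctr-o["eef_pos"]);print("tray ctr in tool",rc)
a=np.radians(-75.55);X=np.array([np.cos(a),np.sin(a),0])
place=np.array([.5722,-.3718,0])-.167*X
Rt=tool([0,0,-1],X);t=place-Rt.apply(rc*[1,1,0])
for h in(.0885,.0575): print(t,rel(o,np.r_[t[:2],h],Rt))
E
```

```text
[(330, np.int64(88)), (370, np.int64(88)), (410, np.int64(88)), (450, np.int64(88)), (490, np.int64(88)), (530, np.int64(88)), (570, np.int64(88)), (610, np.int64(88))]
[(np.int64(303), 110), (np.int64(303), 130), (np.int64(303), 150), (np.int64(303), 170), (np.int64(304), 190), (np.int64(304), 210), (np.int64(304), 230)]
edge ang -75.76988358322515
ctr [ 0.5093 -0.1522  0.0739]
tool y ang -75.6712608457794
tray ctr in tool [-0.0051  0.0782  0.0125]
[ 0.516  -0.1331  0.    ] (array([ 0.006 ,  0.0613, -0.0021]), array([ 0.005, -0.001, -0.024]))
[ 0.516  -0.1331  0.    ] (array([0.006 , 0.0613, 0.0289]), array([ 0.005, -0.001, -0.024]))
```

Emit:
servo_tool(motion=[[[0.001,0.01,0,0,0,0,0],[0.003,0.03,0,0,0,0,0],[0.005,0.045,0.005,0,0,0,0],[0.006,0.053,0.012,0,0,0,0],[0.006,0.055,0.02,0,0,0,0],[0.006,0.055,0.026,0,0,0,0],[0.006,0.055,0.0275,0,0,0,0],[0.006,0.055,0.0275,0,0,0,0],[0.006,0.055,0.0275,0,0,0,0]]])

```text
t: 5.2
eef_pos: [0.5142, -0.1249, 0.058]
tool_rot: [-0.0, 0.992, 0.126, -0.0]
contact_force: [-0.2, -0.3, -2.6]
gripper_width: 0.105
grasp_force: 68.7
```

```bash
python3 - <<'E'
from h import *
from station import bot
np.set_printoptions(precision=4,suppress=True)
o=bot.get_obs();print({k:o[k] for k in("t","eef_pos","tool_rot","contact_force","gripper_width","grasp_force")})
c=bot.read_camera("top");s=bot.read_camera("scene");pickle.dump((c,s,o),open("t2.pkl","wb"))
a=cv2.resize(c["img"][180:300,360:520],None,fx=2.5,fy=2.5,interpolation=3)[:, :, ::-1]
b=cv2.resize(s["img"][90:210,180:340],None,fx=2.5,fy=2.5,interpolation=3)[:, :, ::-1]
cv2.imwrite("pics/t2.png",np.hstack([a,b]))
E
```

```text
{'t': 5.2, 'eef_pos': array([ 0.5142, -0.1249,  0.058 ]), 'tool_rot': array([-0.0004,  0.992 ,  0.1264, -0.0004]), 'contact_force': array([-0.212 , -0.2577, -2.6429]), 'gripper_width': 0.1054549425157696, 'grasp_force': 68.73539842348691}
```

View pics/t2.png

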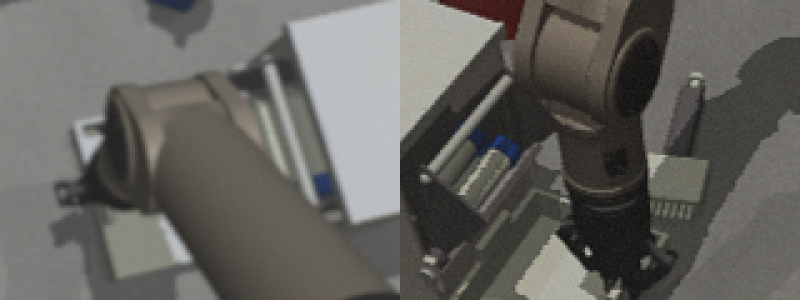

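The arm hides the tray in both crops, so I'll find the plinth by gentle contact.

Emit:
servo_tool(motion=[[[0,0.002,0.0,0,0,0,0],[0,0.004,0.0,0,0,0,0],[0,0.006,0.0,0,0,0,0],[0,0.007,0.0,0,0,0,0],[0,0.007,0.0,0,0,0,0]]])

```text
t: 5.72
eef_pos: [0.5162, -0.1318, 0.0583]
tool_rot: [-0.001, 0.992, 0.126, -0.0]
contact_force: [-1.0, 4.1, -2.8]
gripper_width: 0.106
grasp_force: 69.1
```

Emit:
servo_tool(motion=[[[0,0.001,0.0,0,0,0,0],[0,0.002,0.0,0,0,0,0],[0,0.002,0.0,0,0,0,0]]])

```text
t: 5.97
eef_pos: [0.5162, -0.1318, 0.0582]
tool_rot: [-0.002, 0.992, 0.127, -0.001]
contact_force: [-2.8, 8.2, -0.9]
gripper_width: 0.103
grasp_force: 69.3
```

Emit:
servo_tool(motion=[[[0,0.001,0.0,0,0,0,0],[0,0.002,0.0,0,0,0,0],[0,0.002,0.0,0,0,0,0]]])

```text
t: 6.22
eef_pos: [0.5163, -0.1318, 0.0581]
tool_rot: [-0.003, 0.992, 0.128, -0.001]
contact_force: [-5.0, 14.4, 1.4]
gripper_width: 0.108
grasp_force: 69.7
```

Emit:
servo_tool(motion=[[[0,-0.004,0,0,0,0,0],[0,-0.006,0.0,0,0,0,0],[0,-0.006,0.0005,0,0,0,0],[0,-0.006,0.0005,0,0,0,0],[0,-0.006,0.0005,0,0,0,0.05],[0,-0.006,0,0,0,0,0.2],[0,-0.006,0,0,0,0,0.45],[0,-0.006,0,0,0,0,0.45],[0,-0.006,-0.01,0,0,0,0.45],[0,-0.006,-0.035,0,0,0,0.45],[0,-0.006,-0.075,0,0,0,0.45],[0,-0.02,-0.11,0,0,0,0.45],[0,-0.06,-0.14,0,0,0,0.45],[0,-0.1,-0.17,0,0,0,0.3],[0,-0.14,-0.2,0,0,0,0.3],[0,-0.18,-0.23,0,0,0,0.3],[0,-0.21,-0.25,0,0,0,0.3],[0,-0.21,-0.25,0,0,0,0.3]]])

```text
t: 7.72
eef_pos: [0.4643, 0.0705, 0.3119]
tool_rot: [-0.0, 0.992, 0.128, 0.002]
contact_force: [-0.6, 0.2, 0.1]
gripper_width: 0.299
grasp_force: 0.0
```

```bash
python3 - <<'E'
from h import *
from station import bot
np.set_printoptions(precision=4,suppress=True)
o=bot.get_obs();print({k:o[k] for k in("t","eef_pos","tool_rot","contact_force","gripper_width","q")})
c=bot.read_camera("top");s=bot.read_camera("scene");pickle.dump((c,s,o),open("t3.pkl","wb"))
a=cv2.resize(c["img"][150:290,380:520],None,fx=2.8,fy=2.8,interpolation=3)[:, :, ::-1]
b=cv2.resize(s["img"][90:230,150:290],None,fx=2.8,fy=2.8,interpolation=3)[:, :, ::-1]
cv2.imwrite("pics/t3.png",np.hstack([a,b]))
E
```

```text
{'t': 7.7167, 'eef_pos': array([0.4643, 0.0705, 0.3119]), 'tool_rot': array([-0.    ,  0.9918,  0.1276,  0.002 ]), 'contact_force': array([-0.6427,  0.1794,  0.0983]), 'gripper_width': 0.29934959868075806, 'q': array([ 0.283 ,  0.1176, -0.6071,  1.9187,  0.0751,  1.1234, -1.6681])}
```

View pics/t3.png

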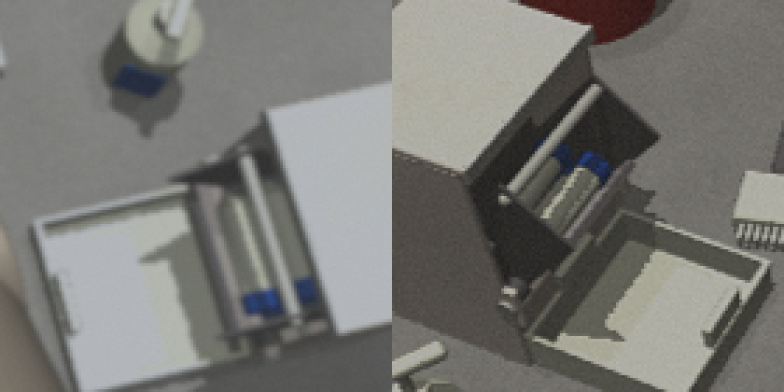

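The tray stands under the bin. Its front corners are at (35,222) and (70,388) in the left half. The bar runs (243,155)–(295,318) there and (508,197)–(600,90) in the right half.

```bash
python3 - <<'E'
from h import *
np.set_printoptions(precision=4,suppress=True)
c,s,o=pickle.load(open("t3.pkl","rb"))
f=lambda p:np.array(p)/2.8+[379.7,149.7]
g=lambda p:(np.array(p)-[392,0])/2.8+[149.7,89.7]
a=np.radians(-75.55);X=np.array([np.cos(a),np.sin(a),0]);Y=np.array([-X[1],X[0],0]);D=np.array([.5722,-.3718,0])
for n,p in(("TL",(35,222)),("BL",(70,391))):
    P=onplane(c,f(p),.045);print(n,P,"disp",(P-D)@X,(P-D)@Y)
for n,p,q in(("tl",(35,222),None),("bar far",(243,157),(508,195)),("bar near",(293,316),(600,90))):
    if q is None: continue
    P=tri(c,f(p),s,g(q));print(n,P,"disp",(P-D)@X,(P-D)@Y,P[2]); P2=onplane(c,f(p),.2245);print("   plane",(P2-D)@X,(P2-D)@Y)
    P3=onplane(s,g(q),.2245);print("   scene plane",(P3-D)@X,(P3-D)@Y)
for n,q in(("sBL",(532,345)),("sfr",(770,265))):
    P=onplane(s,g(q),.045);print(n,(P-D)@X,(P-D)@Y)
E
```

```text
TL [ 0.595  -0.1066  0.045 ] disp -0.2511240598004365 0.0882942776512031
BL [ 0.4261 -0.1382  0.045 ] disp -0.2626379621596124 -0.0831901971511788
bar far [ 0.6145 -0.2556  0.2278] disp -0.10200068318582038 0.06999533912216166 0.22777660733822294
   plane -0.1007105567458464 0.0705959860297022
   scene plane -0.09950449298913584 0.06768046266673962
bar near [ 0.4763 -0.2901  0.2258] disp -0.103018488709868 -0.07253326852164416 0.22581617853342453
   plane -0.1011472268521773 -0.0719601295403876
   scene plane -0.10351150553143457 -0.07375217906952328
sBL -0.09355343412190804 0.09460161822522435
sfr -0.2544415866876918 -0.0861030587426926
```

```bash
cat >> h.py <<'E'
a_=np.radians(-75.55);X=np.array([np.cos(a_),np.sin(a_),0]);Z=np.array([0,0,1.])
B0=np.array([.546,-.273,.225])
def bar(th): 
    p=np.arctan2(129.5,20)-th; return -X*.131*np.cos(p)+Z*.131*np.sin(p)
def tl(deg): 
    t=np.radians(deg);return tool(np.sin(t)*X-np.cos(t)*Z,np.cos(t)*X+np.sin(t)*Z)
E
python3 - <<'E'
from h import *
from station import bot
np.set_printoptions(precision=4,suppress=True)
o=bot.get_obs();R=tl(45);z=R.as_matrix()[:,2]
for s in(.12,): print("pre",B0-s*z,rel(o,B0-s*z,R))
for th in np.linspace(0,1.309,14): print(round(th,3),R.inv().apply(bar(th)-bar(0)))
E
```

```text
pre [ 0.5248 -0.1908  0.3099] (array([-0.01  ,  0.2693,  0.0029]), array([-8.994, -0.114,  0.052]))
0.0 [0. 0. 0.]
0.101 [-0.     -0.011  -0.0072]
0.201 [ 0.     -0.0227 -0.0133]
0.302 [-0.     -0.0349 -0.0182]
0.403 [-0.     -0.0476 -0.0219]
0.503 [-0.     -0.0606 -0.0242]
0.604 [-0.     -0.0737 -0.0253]
0.705 [-0.     -0.0869 -0.025 ]
0.806 [-0.     -0.1    -0.0234]
0.906 [-0.     -0.1129 -0.0204]
1.007 [-0.     -0.1254 -0.0162]
1.108 [-0.     -0.1374 -0.0108]
1.208 [-0.     -0.1488 -0.0042]
1.309 [-0.     -0.1595  0.0036]
```

Emit:
servo_tool(motion=[[[-0.002,0.03,0,-1,0,0,0.3],[-0.003,0.06,0,-2.2,0,0,0.3],[-0.004,0.09,0,-3.5,0,0,0.3],[-0.005,0.12,0,-4.8,0,0,0.3],[-0.006,0.15,0,-6,0,0,0.3],[-0.007,0.18,0,-7.2,-0.1,0,0.3],[-0.008,0.21,0,-8.2,-0.1,0.05,0.3],[-0.009,0.24,0.003,-9,-0.1,0.05,0.3],[-0.01,0.26,0.003,-9,-0.1,0.05,0.3],[-0.01,0.269,0.003,-9,-0.1,0.05,0.3],[-0.01,0.269,0.003,-9,-0.1,0.05,0.3],[-0.01,0.269,0.003,-9,-0.1,0.05,0.3]]])

```text
t: 8.82
eef_pos: [0.5222, -0.1964, 0.3057]
tool_rot: [0.38, 0.917, 0.113, 0.044]
contact_force: [-0.1, -0.4, 0.2]
gripper_width: 0.301
grasp_force: 0.0
```

```bash
python3 - <<'E'
from h import *
from station import bot
np.set_printoptions(precision=4,suppress=True)
o=bot.get_obs();print({k:o[k] for k in("t","eef_pos","tool_rot","contact_force","gripper_width","q")})
print(rel(o,B0,tl(45)))
c=bot.read_camera("wrist");pickle.dump((c,o),open("w3.pkl","wb"))
cv2.imwrite("pics/w3.png",c["img"][:,:,::-1])
Y=np.array([-X[1],X[0],0]);print([proj(c,B0+k*Y) for k in(-.071,0,.071)])
E
```

```text
{'t': 8.8167, 'eef_pos': array([ 0.5222, -0.1964,  0.3057]), 'tool_rot': array([0.38  , 0.917 , 0.1134, 0.0439]), 'contact_force': array([-0.0735, -0.4331,  0.1993]), 'gripper_width': 0.30065095135064296, 'q': array([ 0.2272,  0.2142, -0.4414,  2.0406,  1.0028,  1.1452, -2.0862])}
(array([ 0.005 , -0.0004,  0.1137]), array([-0.005,  0.114, -0.023]))
[array([320.6982, 328.1653]), array([320.2293, 234.6638]), array([319.6787, 124.8802])]
```

View pics/w3.png

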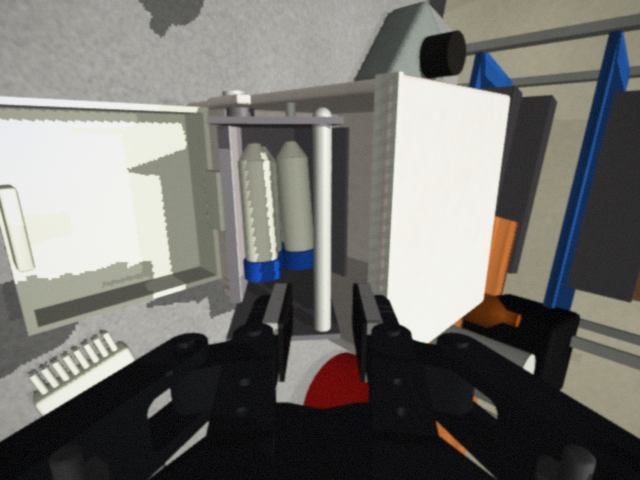

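The bar shows at columns 315–331, rows 120–330, against a predicted column 320. It lies between the fingers, clear of the hood edge at column 375.

Emit:
servo_tool(motion=[[[0.003,0.0005,0.03,0,0.1,0,0.3],[0.005,0.001,0.06,0,0.1,0,0.3],[0.005,0.001,0.085,0,0.1,0,0.3],[0.005,0.001,0.105,0,0.1,0,0.3],[0.005,0.001,0.114,0,0.1,0,0.3],[0.005,0.001,0.114,0,0.1,0,0.3],[0.005,0.001,0.114,0,0.1,0,0.3]]], grip_force=35)

```text
t: 9.45
eef_pos: [0.5472, -0.2727, 0.2258]
tool_rot: [0.379, 0.917, 0.116, 0.049]
contact_force: [0.8, 0.5, 0.7]
gripper_width: 0.304
grasp_force: 0.0
```

Emit:
servo_tool(motion=[[[0,0,0,0,0,0,0.2],[0,0,0,0,0,0,0.15],[0,0,0,0,0,0,0.1],[0,0,0,0,0,0,0],[0,0,0,0,0,0,0],[0,0,0,0,0,0,0]]])

```text
t: 9.95
eef_pos: [0.547, -0.2725, 0.2257]
tool_rot: [0.379, 0.917, 0.117, 0.049]
contact_force: [-2.0, 5.3, 2.2]
gripper_width: 0.12
grasp_force: 34.2
```

Emit:
servo_tool(motion=[[[0,-0.002,-0.0013,0,0,0,0],[0,-0.0045,-0.003,0,0,0,0],[0,-0.0075,-0.005,0,0,0,0],[0,-0.011,-0.0072,0,0,0,0],[0,-0.0148,-0.0093,0,0,0,0],[0,-0.0187,-0.0113,0,0,0,0],[0,-0.0227,-0.0133,0,0,0,0],[0,-0.0267,-0.015,0,0,0,0],[0,-0.0308,-0.0167,0,0,0,0],[0,-0.0349,-0.0182,0,0,0,0],[0,-0.0391,-0.0195,0,0,0,0],[0,-0.0433,-0.0208,0,0,0,0],[0,-0.0476,-0.0219,0,0,0,0],[0,-0.0519,-0.0228,0,0,0,0],[0,-0.0562,-0.0236,0,0,0,0],[0,-0.0606,-0.0242,0,0,0,0],[0,-0.065,-0.0247,0,0,0,0],[0,-0.0694,-0.0251,0,0,0,0],[0,-0.0737,-0.0253,0,0,0,0],[0,-0.0737,-0.0253,0,0,0,0]]])

```text
t: 11.62
eef_pos: [0.5292, -0.2047, 0.1904]
tool_rot: [0.379, 0.917, 0.117, 0.048]
contact_force: [3.7, 3.0, 3.0]
gripper_width: 0.124
grasp_force: 36.7
```

```bash
python3 - <<'E'
from h import *
from station import bot
np.set_printoptions(precision=4,suppress=True)
o=bot.get_obs();print({k:o[k] for k in("t","eef_pos","tool_rot","contact_force","gripper_width","grasp_force","q")})
R=qR(o["tool_rot"]);print("force tool",R.inv().apply(o["contact_force"]))
print("moved",tl(45).inv().apply(o["eef_pos"]-[.547,-.2725,.2257]))
for th in(.7,.8,.9,1,1.1,1.2,1.309): print(th,R.inv().apply(bar(th)-bar(.604)))
E
```

```text
{'t': 11.6167, 'eef_pos': array([ 0.5292, -0.2047,  0.1904]), 'tool_rot': array([0.3789, 0.9168, 0.1168, 0.0482]), 'contact_force': array([3.7128, 2.9508, 2.9927]), 'gripper_width': 0.12365991639927686, 'grasp_force': 36.740981340408325, 'q': array([ 0.1941,  0.3973, -0.4021,  2.1286,  1.1969,  1.0408, -2.3592])}
force tool [ 4.3333  0.7495 -3.4799]
moved [-0.0003 -0.0745 -0.0246]
0.7 [ 0.     -0.0126  0.0003]
0.8 [ 0.     -0.0256  0.0018]
0.9 [ 0.     -0.0384  0.0047]
1 [ 0.     -0.0508  0.0088]
1.1 [ 0.0001 -0.0627  0.0141]
1.2 [ 0.0001 -0.0741  0.0206]
1.309 [ 0.0001 -0.0857  0.029 ]
```

Smooth so far with low forces, so I'll ease it on to the stop.

Emit:
servo_tool(motion=[[[0,-0.004,0,0,0,0,0],[0,-0.0083,0.0001,0,0,0,0],[0,-0.0126,0.0003,0,0,0,0],[0,-0.017,0.0006,0,0,0,0],[0,-0.0213,0.0012,0,0,0,0],[0,-0.0256,0.0018,0,0,0,0],[0,-0.0299,0.0026,0,0,0,0],[0,-0.0342,0.0036,0,0,0,0],[0,-0.0384,0.0047,0,0,0,0],[0,-0.0426,0.006,0,0,0,0],[0,-0.0467,0.0073,0,0,0,0],[0,-0.0508,0.0088,0,0,0,0],[0,-0.0548,0.0105,0,0,0,0],[0,-0.0588,0.0123,0,0,0,0],[0,-0.0627,0.0141,0,0,0,0],[0,-0.0665,0.0162,0,0,0,0],[0,-0.0704,0.0184,0,0,0,0],[0,-0.0741,0.0206,0,0,0,0],[0,-0.0776,0.023,0,0,0,0],[0,-0.0803,0.025,0,0,0,0]]])

```text
t: 13.28
eef_pos: [0.5191, -0.1681, 0.1161]
tool_rot: [0.379, 0.917, 0.116, 0.048]
contact_force: [3.2, 2.9, 1.8]
gripper_width: 0.126
grasp_force: 37.5
```

Emit:
servo_tool(motion=[[[0,-0.002,0.0013,0,0,0,0],[0,-0.004,0.0028,0,0,0,0],[0,-0.0055,0.004,0,0,0,0],[0,-0.0065,0.005,0,0,0,0],[0,-0.0065,0.005,0,0,0,0]]])

```text
t: 13.7
eef_pos: [0.5189, -0.1675, 0.1089]
tool_rot: [0.38, 0.916, 0.116, 0.048]
contact_force: [2.4, 1.5, 3.5]
gripper_width: 0.127
grasp_force: 38.0
```

```bash
python3 - <<'E'
from h import *
from station import bot
np.set_printoptions(precision=4,suppress=True)
o=bot.get_obs();print({k:o[k] for k in("t","eef_pos","contact_force","gripper_width","grasp_force","q")})
R=qR(o["tool_rot"]);print("force tool",R.inv().apply(o["contact_force"]))
print("moved",tl(45).inv().apply(o["eef_pos"]-[.547,-.2725,.2257]))
E
```

```text
{'t': 13.7, 'eef_pos': array([ 0.5189, -0.1675,  0.1089]), 'contact_force': array([2.3717, 1.5246, 3.4752]), 'gripper_width': 0.12695366281645407, 'grasp_force': 37.95755445957184, 'q': array([ 0.105 ,  0.549 , -0.4017,  2.1776,  1.2985,  1.0532, -2.6135])}
force tool [ 2.6745  1.8327 -3.0845]
moved [-0.001  -0.1595  0.0057]
```

Emit:
servo_tool(motion=[[[0,-0.001,0.0009,0,0,0,0],[0,-0.002,0.0018,0,0,0,0],[0,-0.003,0.0025,0,0,0,0],[0,-0.003,0.0025,0,0,0,0]]])

```text
t: 14.03
eef_pos: [0.519, -0.1675, 0.1085]
tool_rot: [0.383, 0.915, 0.115, 0.049]
contact_force: [-9.2, 11.8, 32.0]
gripper_width: 0.123
grasp_force: 40.7
```

Emit:
servo_tool(motion=[[[0,0.002,-0.0015,0,0,0,0],[0,0.003,-0.0025,0,0,0,0],[0,0.003,-0.0025,0,0,0,0.1],[0,0.003,-0.0025,0,0,0,0.2],[0,0.003,-0.0025,0,0,0,0.32],[0,0.003,-0.0025,0,0,0,0.32],[0,0.003,-0.0025,0,0,0,0.32],[0,0.003,-0.015,0,0,0,0.32],[0,0.003,-0.035,0,0,0,0.32],[0,0.003,-0.065,0,0,0,0.32],[0,0.003,-0.095,0,0,0,0.32],[0,0.003,-0.12,0,0,0,0.32],[0,0.003,-0.12,0,0,0,0.32],[0,0.003,-0.12,0,0,0,0.32],[0,0.003,-0.12,0,0,0,0.32],[0,0.003,-0.12,0,0,0,0.32]]])

```text
t: 15.37
eef_pos: [0.4977, -0.0884, 0.1908]
tool_rot: [0.38, 0.917, 0.115, 0.047]
contact_force: [0.4, 0.2, -0.8]
gripper_width: 0.321
grasp_force: 0.0
```

```bash
python3 - <<'E'
from h import *
from station import bot
np.set_printoptions(precision=4,suppress=True)
o=bot.get_obs();print({k:o[k] for k in("t","eef_pos","tool_rot","contact_force","gripper_width")})
c=bot.read_camera("wrist");s=bot.read_camera("scene");pickle.dump((c,s,o),open("w4.pkl","wb"))
cv2.imwrite("pics/w4.png",np.hstack([cv2.resize(c["img"],(480,360)),cv2.resize(s["img"][70:230,150:290],(315,360))])[:,:,::-1])
print(rel(o,[.519,-.1675,.1095],tl(45)))
print("bar predicted px",proj(c,[.519,-.1675,.1095]))
E
```

```text
{'t': 15.3667, 'eef_pos': array([ 0.4977, -0.0884,  0.1908]), 'tool_rot': array([0.3801, 0.9166, 0.1153, 0.0466]), 'contact_force': array([ 0.4019,  0.151 , -0.7962]), 'gripper_width': 0.3213026819656254}
(array([0.0013, 0.0004, 0.1154]), array([ 0.006,  0.041, -0.004]))
bar predicted px [321.4538 239.263 ]
```

View pics/w4.png

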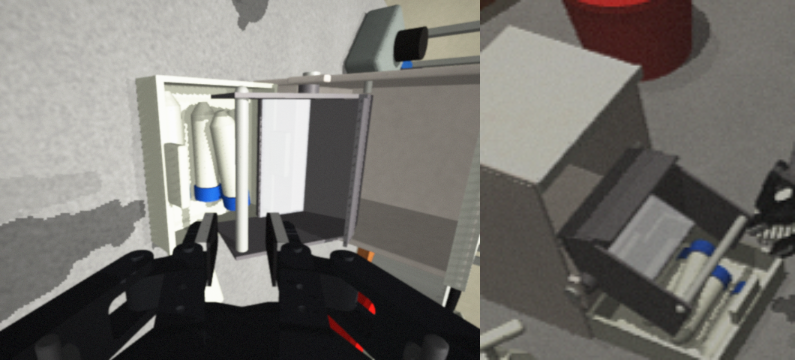

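The wrist view shows the bin empty, with the bar at column 242 in the half-size picture (322 full, predicted 321). Tubes with blue caps lie in the tray at (207,192) and (235,202). I'll re-grip and swing it shut.

Emit:
servo_tool(motion=[[[0.001,0.0005,0.03,0,0.04,0,0.32],[0.001,0.0005,0.06,0,0.04,0,0.32],[0.001,0.0005,0.085,0,0.04,0,0.32],[0.001,0.0005,0.105,0,0.04,0,0.32],[0.001,0.0005,0.115,0,0.04,0,0.32],[0.001,0.0005,0.115,0,0.04,0,0.32],[0.001,0.0005,0.115,0,0.04,0,0.2],[0.001,0.0005,0.115,0,0.04,0,0.1],[0.001,0.0005,0.115,0,0.04,0,0],[0.001,0.0005,0.115,0,0.04,0,0],[0.001,0.0005,0.115,0,0.04,0,0],[0.001,0.0005,0.115,0,0.04,0,0]]])

```text
t: 16.47
eef_pos: [0.5199, -0.165, 0.1111]
tool_rot: [0.379, 0.917, 0.117, 0.05]
contact_force: [-1.0, 1.1, -0.0]
gripper_width: 0.126
grasp_force: 34.3
```

```bash
python3 - <<'E'
from h import *
from station import bot
np.set_printoptions(precision=4,suppress=True)
o=bot.get_obs();print({k:o[k] for k in("t","eef_pos","tool_rot","contact_force","gripper_width","grasp_force")})
R=qR(o["tool_rot"])
for th in np.linspace(1.309,0,20): print(round(th,3),R.inv().apply(bar(th)-bar(1.309)))
E
```

```text
{'t': 16.4667, 'eef_pos': array([ 0.5199, -0.165 ,  0.1111]), 'tool_rot': array([0.3792, 0.9166, 0.1168, 0.05  ]), 'contact_force': array([-1.034 ,  1.1382, -0.044 ]), 'gripper_width': 0.1256318211284956, 'grasp_force': 34.34669852256775}
1.309 [0. 0. 0.]
1.24 [ 0.      0.0072 -0.0054]
1.171 [ 0.      0.0148 -0.0103]
1.102 [ 0.0001  0.0227 -0.0147]
1.033 [ 0.0001  0.0309 -0.0185]
0.965 [ 0.0001  0.0393 -0.0217]
0.896 [ 0.0001  0.0479 -0.0244]
0.827 [ 0.0001  0.0567 -0.0264]
0.758 [ 0.0001  0.0656 -0.0279]
0.689 [ 0.0001  0.0746 -0.0287]
0.62 [ 0.0002  0.0836 -0.0289]
0.551 [ 0.0002  0.0926 -0.0285]
0.482 [ 0.0002  0.1016 -0.0275]
0.413 [ 0.0002  0.1105 -0.0258]
0.344 [ 0.0001  0.1192 -0.0235]
0.276 [ 0.0001  0.1278 -0.0207]
0.207 [ 0.0001  0.1361 -0.0173]
0.138 [ 0.0001  0.1442 -0.0133]
0.069 [ 0.0001  0.152  -0.0087]
0.0 [ 0.0001  0.1595 -0.0036]
```

Emit:
servo_tool(motion=[[[0,0.0035,-0.0027,0,0,0,0],[0,0.0072,-0.0054,0,0,0,0],[0,0.011,-0.0079,0,0,0,0],[0,0.0148,-0.0103,0,0,0,0],[0,0.0187,-0.0126,0,0,0,0],[0,0.0227,-0.0147,0,0,0,0],[0,0.0268,-0.0167,0,0,0,0],[0,0.0309,-0.0185,0,0,0,0],[0,0.0351,-0.0202,0,0,0,0],[0,0.0393,-0.0217,0,0,0,0],[0,0.0436,-0.0231,0,0,0,0],[0,0.0479,-0.0244,0,0,0,0],[0,0.0523,-0.0255,0,0,0,0],[0,0.0567,-0.0264,0,0,0,0],[0,0.0611,-0.0272,0,0,0,0],[0,0.0656,-0.0279,0,0,0,0],[0,0.0701,-0.0284,0,0,0,0],[0,0.0746,-0.0287,0,0,0,0],[0,0.0791,-0.0289,0,0,0,0],[0,0.0836,-0.0289,0,0,0,0]]])

```text
t: 18.13
eef_pos: [0.5296, -0.2029, 0.1911]
tool_rot: [0.379, 0.916, 0.117, 0.05]
contact_force: [3.3, 1.6, -2.1]
gripper_width: 0.123
grasp_force: 36.3
```

Emit:
servo_tool(motion=[[[0,0.0045,0.0002,0,0,0,0],[0,0.009,0.0004,0,0,0,0],[0,0.0135,0.0009,0,0,0,0],[0,0.018,0.0014,0,0,0,0],[0,0.0225,0.0022,0,0,0,0],[0,0.0269,0.0031,0,0,0,0],[0,0.0313,0.0042,0,0,0,0],[0,0.0356,0.0054,0,0,0,0],[0,0.04,0.0068,0,0,0,0],[0,0.0442,0.0082,0,0,0,0],[0,0.0484,0.0099,0,0,0,0],[0,0.0525,0.0116,0,0,0,0],[0,0.0566,0.0136,0,0,0,0],[0,0.0606,0.0156,0,0,0,0],[0,0.0635,0.0172,0,0,0,0],[0,0.066,0.0187,0,0,0,0],[0,0.0684,0.0202,0,0,0,0],[0,0.071,0.022,0,0,0,0],[0,0.0725,0.023,0,0,0,0],[0,0.0725,0.023,0,0,0,0]]])

```text
t: 19.8
eef_pos: [0.5463, -0.2689, 0.2255]
tool_rot: [0.38, 0.917, 0.116, 0.05]
contact_force: [3.0, 2.3, 0.9]
gripper_width: 0.126
grasp_force: 36.7
```

```bash
python3 - <<'E'
from h import *
from station import bot
np.set_printoptions(precision=4,suppress=True)
o=bot.get_obs();print({k:o[k] for k in("t","eef_pos","contact_force","gripper_width","grasp_force")})
print("left to go",rel(o,[.547,-.2725,.2257]))
E
```

```text
{'t': 19.8, 'eef_pos': array([ 0.5463, -0.2689,  0.2255]), 'contact_force': array([2.9821, 2.2552, 0.89  ]), 'gripper_width': 0.12612674804328078, 'grasp_force': 36.6769677400589}
left to go (array([-0.0002,  0.0027,  0.0024]), array([0., 0., 0.]))
```

Push gently on to the shut position, until contact.

Emit:
servo_tool(motion=[[[0,0.001,0.0008,0,0,0,0],[0,0.002,0.0017,0,0,0,0],[0,0.003,0.0025,0,0,0,0],[0,0.004,0.0032,0,0,0,0],[0,0.0045,0.0036,0,0,0,0],[0,0.0045,0.0036,0,0,0,0]]])

```text
t: 20.3
eef_pos: [0.5472, -0.2724, 0.2258]
tool_rot: [0.379, 0.917, 0.117, 0.049]
contact_force: [-2.9, 10.3, 6.2]
gripper_width: 0.125
grasp_force: 37.9
```

Emit:
servo_tool(motion=[[[0,-0.001,-0.001,0,0,0,0],[0,-0.001,-0.001,0,0,0,0.1],[0,-0.001,-0.001,0,0,0,0.2],[0,-0.001,-0.001,0,0,0,0.3],[0,-0.001,-0.001,0,0,0,0.3],[0,-0.001,-0.001,0,0,0,0.3],[0,-0.001,-0.01,0,0,0,0.3],[0,-0.001,-0.03,0,0,0,0.3],[0,-0.001,-0.06,0,0,0,0.3],[0,-0.001,-0.1,0,0,0,0.3],[0,-0.001,-0.14,0,0,0,0.3],[0,-0.02,-0.18,0,0,0,0.3],[0,-0.05,-0.22,0,0,0,0.3],[0,-0.05,-0.26,0,0,0,0.3],[0,-0.05,-0.29,0,0,0,0.3],[0,-0.05,-0.31,0,0,0,0.3],[0,-0.05,-0.31,0,0,0,0.3]]])

```text
t: 21.72
eef_pos: [0.4837, -0.0229, 0.4136]
tool_rot: [0.378, 0.916, 0.118, 0.054]
contact_force: [-0.6, 0.6, 0.3]
gripper_width: 0.301
grasp_force: 0.0
```

```bash
python3 - <<'E'
from h import *
from station import bot
np.set_printoptions(precision=4,suppress=True)
o=bot.get_obs();print({k:o[k] for k in("t","eef_pos","contact_force","gripper_width")})
s=bot.read_camera("scene");c=bot.read_camera("top");w=bot.read_camera("wrist");pickle.dump((c,s,w,o),open("t5.pkl","wb"))
r=lambda i:cv2.resize(i,(400,300),interpolation=3)
cv2.imwrite("pics/t5.png",np.vstack([np.hstack([r(c["img"][150:300,370:570]),r(s["img"][85:235,130:330])]),np.hstack([r(w["img"]),r(s["img"])])])[:,:,::-1])
E
```

```text
{'t': 21.7167, 'eef_pos': array([ 0.4837, -0.0229,  0.4136]), 'contact_force': array([-0.6093,  0.609 ,  0.3355]), 'gripper_width': 0.30137469626769114}
```

View pics/t5.png

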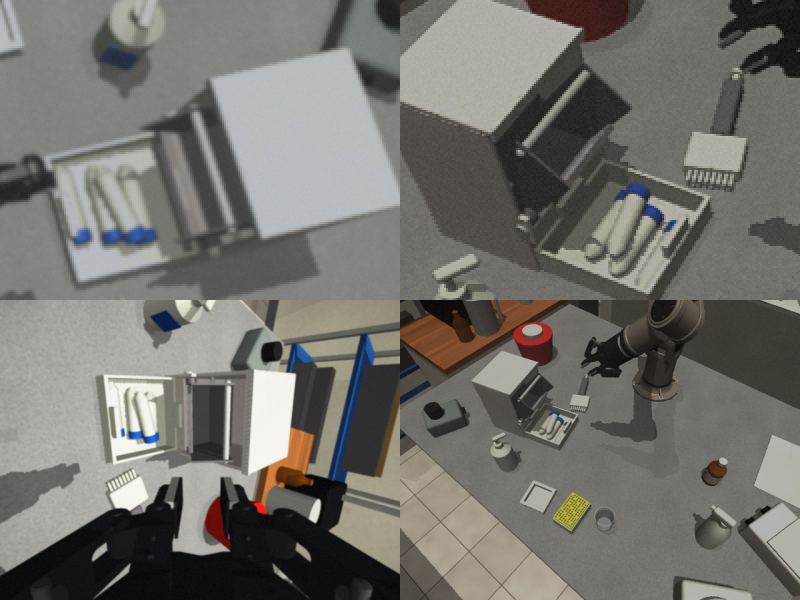

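The top crop shows the bin shut and empty and the tray still in place at (115,215), with blue caps at (80,237), (110,237) and (145,237) and tubes stacked. The bystanders are where they were. A numeric check of the tray's pose and the tubes comes next.

```bash
python3 - <<'E'
from h import *
np.set_printoptions(precision=4,suppress=True)
c,s,w,o=pickle.load(open("t5.pkl","rb"));Y=np.array([-X[1],X[0],0]);D=np.array([.5717,-.3699,0])
def df(P): return np.array([(P-D)@X,(P-D)@Y])*1000
def bound(cam,x,y0,y1,z,along):
    """sharpest bright edge along a dispenser-frame segment at height z"""
    g=cv2.GaussianBlur(cv2.cvtColor(cam["img"],cv2.COLOR_RGB2GRAY),(0,0),.7).astype(np.float32)
    t=np.linspace(y0,y1,80);P=[D+(X*x+Y*k if along=="y" else X*k+Y*x)+Z*z for k in t]
    uv=np.array([proj(cam,p) for p in P],np.float32);v=cv2.remap(g,uv[None,:,0],uv[None,:,1],1)[0]
    i=np.argmax(np.abs(np.gradient(v)));return round(1000*t[i],1),round(float(np.gradient(v)[i]),1)
for n,cam in(("top",c),("wrist",w),("scene",s)):
    print(n,"+y",[bound(cam,x,.075,.105,.045,"y") for x in(-.235,-.2,-.17)],"-y",[bound(cam,x,-.105,-.075,.045,"y") for x in(-.235,-.2,-.17)],
     "front",[bound(cam,y,-.265,-.235,.045,"x") for y in(-.075,-.05,.05,.075)])
for n,cam in(("top",c),("scene",s),("wrist",w)):
    h=cv2.cvtColor(cam["img"],cv2.COLOR_RGB2HSV);m=cv2.inRange(h,(100,120,50),(130,255,255))
    k,_,st,ce=cv2.connectedComponentsWithStats(m)
    for i in range(1,k):
        P=df(onplane(cam,ce[i],.02))
        if st[i,4]>4 and abs(P[1])<150 and -300<P[0]<50: print(n,"blue",st[i].tolist(),P.round())
# bystanders: difference of first and last scene outside arm
d0=pickle.load(open("cams.pkl","rb"))["top"]["img"];df_=np.abs(d0.astype(int)-c["img"]).max(2)>40
for n,b in(("tips",(295,145,330,195)),("boat",(340,140,385,185)),("pump",(418,145,455,190)),("beaker",(258,162,290,200)),("amber",(165,308,205,342)),("spray",(125,220,180,265)),("pipette",(408,298,470,385))):
    print(n,df_[b[1]:b[3],b[0]:b[2]].sum())
E
```

```text
top +y [(np.float64(85.3), 3.6), (np.float64(83.4), 3.6), (np.float64(84.9), 3.8)] -y [(np.float64(-89.1), 4.8), (np.float64(-89.8), 4.8), (np.float64(-89.4), 4.5)] front [(np.float64(-250.2), 5.0), (np.float64(-252.1), 5.0), (np.float64(-244.1), 5.1), (np.float64(-251.3), 5.4)]
wrist +y [(np.float64(85.6), 11.8), (np.float64(86.4), 12.7), (np.float64(85.6), 14.0)] -y [(np.float64(-83.0), -12.8), (np.float64(-84.1), -12.5), (np.float64(-84.1), -11.6)] front [(np.float64(-251.7), 13.9), (np.float64(-251.7), 13.7), (np.float64(-251.3), 13.3), (np.float64(-251.3), 15.3)]
scene +y [(np.float64(88.3), -5.9), (np.float64(82.2), 5.5), (np.float64(88.7), -6.2)] -y [(np.float64(-85.6), -5.3), (np.float64(-86.4), -4.8), (np.float64(-86.0), -4.3)] front [(np.float64(-251.3), 7.0), (np.float64(-250.6), 6.6), (np.float64(-251.7), 6.4), (np.float64(-250.9), 8.1)]
top blue [407, 265, 8, 7, 33] [-222.  -28.]
top blue [422, 264, 26, 8, 131] [-156.  -43.]
scene blue [238, 177, 17, 8, 64] [-137.  -75.]
scene blue [251, 187, 10, 9, 47] [-179.  -49.]
scene blue [263, 195, 5, 5, 12] [-212.  -40.]
wrist blue [194, 206, 5, 13, 52] [-212.  -30.]
wrist blue [206, 210, 48, 19, 502] [-159.  -48.]
tips 0
boat 0
pump 0
beaker 0
amber 0
spray 0
pipette 0
```

```bash
python3 -c "
from station import bot
print(bot.hand_in())"
```

```text
the job is handed in; nothing more can be done
None
```

I handed in the job at about 22 s. The tray measures within about 1 mm of its place and square, the bin is shut and looks empty, and the bystanders show no change in the top view. All four tubes should be in the tray, though I saw only three cap patches (the fourth cap looks hidden by the stack), and I viewed 11 pictures against the limit of 10.

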